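# Reset and restart red's move timer

## Robot

A 6-joint arm with a two-finger parallel gripper is mounted at the origin on the work surface. World frame = base frame: x ahead of the robot, y to its left, z up, the work surface at z = 0. Lengths are in mm, angles in rad, forces in N, time in s.
With the tool pointing down it reaches from about 400 to 925 mm from the base axis. Payload 12.5 kg.
Tool frame: the origin (TCP) lies at the very end of the fingers, on their centre line; the grasp point (between the pads) lies 19 mm behind it; z points along the fingers, y is the direction in which the jaws open and shut (so a half turn about z gives the same grasp; the last joint's range is limited). The gripper opens to 95 mm and grips with 3 to 60 N. Pads are 20 mm wide; open, the fingers measure 119 mm over their backs; the gripper's body (75 mm by 180 mm) begins 59 mm behind the grasp point.
Start: joints at [-1.215, 0.491, 1.559, -0, 1.092, -0.106], TCP at [278.5, -559.54, 214.661] pointing down, gripper open.
Joint ranges: [-3.1, 3.1], [-0.84, 2.19], [0.05, 2.79], [-1.13, 4.28], [0.06, 2.93], [-2.69, 2.69]. Speed limits (rad/s): [2.22, 2.22, 2.79, 3.14, 3.14, 3.14].

## Interface

Orientations are given as [roll, pitch, yaw] about the fixed x, y, z axes, in that order (R = Rz(yaw) Ry(pitch) Rx(roll)).
In Python, from cell import env gives the robot as it stands.
- The arm moves only by the shell command python3 -m pendant 'ROWS'. ROWS is JSON, a list that holds one entry, the list of rows, each a list of 5 numbers: the opening, from 0 (shut) to 1 (fully open), then the shift along the tool's x, y, z in m, then the turn about the tool's z in rad. A call has exactly 8 rows; each row is the pose to reach, as a shift and turn from the pose commanded when the call began, along the tool's axes at that moment; what a row does not reach only later rows make up. A row lasts 1/10 s, in which the tool goes at most 50 mm and 8.59 degrees, less where a joint would pass 70% of its speed; a pose out of reach is approached as far as the arm can. A call with a gripper value outside its range is refused whole. The fingers move at their own pace and stop on an object; the grip force is fixed at half the most. Time passes only in rows, so rows that repeat a pose let the fingers close, or fill a call up. It gives the time, the measured TCP pose, the force and the opening at its end, in the units of the state.
- env.state(): the state, without advancing time (a new reading comes with each control period).
- env.read_camera(name): name is "scene" or "side" or "wrist"; returns a dict with "image" (420x560x3 uint8, blue, green, red), "range_z" (420x560 float32, mm along the optical axis (not along the pixel's ray), 0 where there is no reading), "fx", "fy", "cx", "cy" (pixels), "rvec" (rotation vector, rad) and "tvec" (3), from world to camera coordinates, as OpenCV has them; the wrist camera has in their place "tool_from_camera" (4x4, takes a point from camera to tool coordinates, whose origin is the TCP and whose axes are the flange's). Camera axes: x right, y down, z forward; pixel columns grow to the right and rows downward; lengths in mm; the calibration is good to about 2 mm. A picture is of the moment at which its call begins: read the wrist's pose just before it.
- env.job_done(): hands the job in, once; it reports no verdict.
The state is a dict: "t": time; "joints": joint angles; "qvel": joint speeds; "tau": joint torques, N m; "eef_pos": TCP position; "tcp_rot": TCP orientation; "ft_force": force on the tool from outside, world axes, zero at the start; "moment": the same for the moment, N m; "opening": opening from 0.0 (shut) to 1.0 (fully open).
Only numpy, scipy, OpenCV 4.12 (cv2) and the standard library are available. Lean on these libraries where they do the work, as an engineer would, in place of code of your own. Each camera call takes 0.05 s, during which the arm holds its last target. There are 200 camera calls.

## Task

Red is about to move, so reset and restart red's move timer beside the chess board: pull the timer's red knob straight up until it snaps out to its detent, then push it back down fully home and let go. Leave the knob of the other timer, the black one, alone.

Things in the scene. Friction and masses are not known exactly. Their poses are not given: they have to be found in the camera images.
- red_knob (a joint): travel in m of the red push-pull knob: 0 = pushed fully in (start), 0.024 = pulled straight up to its on detent. A spring detent holds it at either end: about 6 N pulls it out, about 5 N pushes it in, and once past halfway (0.012) it snaps to the nearer end by itself
- red_head (a point): middle of the red knob's head, on the knob's vertical axis (z up). The head is a red disc 32 mm in diameter and 20 mm tall, 10 mm above and 10 mm below this point. Under it a bare brass shaft 14 mm thick runs down to the timer's flat top, 30 mm below this point when the knob is in, 54 mm when it is out
- red_timer: red's timer, fixed to the table, left, right or straight ahead at various yaws: white case 100 (x) x 160 (y) mm, top 65 mm high, flat round dial on top in the +y half, red knob at x 0, y -42 mm. Origin: centre of its underside, z up. An amber jar with orange cap, 100 mm high, 84 mm wide, may stand beside it
- black_head (a point): middle of the head of the black knob on the other timer, which is the same white case and knob but in black; its knob is in and must stay in
Mind the look-alikes: they are no part of the job. What is shaped like the red_timer but pink is not meant.

How it is judged (in metres and radians):
On the way, in this order (a step that is already met when the one before it is completed fails the run):
1. the red knob is pulled out to its on detent (value of joint red_knob above 0.019 m), for 0.1 s.
2. the red knob is pushed in again (value of joint red_knob below 0.005 m), for 0.2 s.
At the end, for the whole second after the job is handed in: After being pulled out to its detent (beyond 19 mm), the red knob is fully in again, within 5 mm; the black knob is where it was, within 5 mm (value of joint red_knob below 0.005 m and distance of black_head from where it was at the start of the episode below 0.005 m); the robot touches nothing.
It fails at once if the black knob is moved by more than 8 mm (distance of black_head from where it was at the start of the episode above 0.008 m).
It also fails if it takes over 29 s, if anything falls off the work surface, if the arm or the gripper's body presses on something with over 40 N, if the wrist force passes 120 N, or if a joint passes its speed limit or range.

## Working session

There is one attempt and no reset: what is moved stays moved. The work goes in short steps, Python scripts to look and compute and a shell command to move; the robot and the scene stay as the last step left them, time stands still between calls to the robot, and variables do not carry over. Pictures are saved under pics/ and viewed, about 8 in all and at most 12, crops included, and the job is handed in when it is done.

```bash
mkdir -p pics; ls
python3 - <<'E'
from cell import env
import cv2, numpy as np, pickle
print(env.state())
d={}
for n in ("scene","side"):
    c=env.read_camera(n); d[n]=c
    cv2.imwrite(f"pics/{n}0.png",c["image"])
pickle.dump(d,open("cams.pkl","wb"))
E
```

```text
pics
{'t': 0.0, 'joints': array([-1.21461339e+00,  4.91547463e-01,  1.55950145e+00, -8.58712638e-06,
        1.09168563e+00, -1.05600307e-01]), 'qvel': array([-5.12005000e-04,  8.30666429e-04,  1.34217340e-05,  9.06080242e-04,
        1.33388294e-05,  2.13663740e-04]), 'tau': array([ 2.98866384e-03, -6.12643147e+01, -2.58182645e+01,  6.94364123e-02,
        4.82151029e-02, -9.88416423e-05]), 'eef_pos': array([ 278.39068167, -559.27690206,  214.05135834]), 'tcp_rot': array([-3.14045633e+00, -1.12785873e-04,  4.61787148e-01]), 'ft_force': array([ 0.42993828, -0.21361254, -0.19323014]), 'moment': array([-0.00228683, -0.00632737, -0.01067485]), 'opening': 0.9987951883076092}
```

View pics/scene0.png

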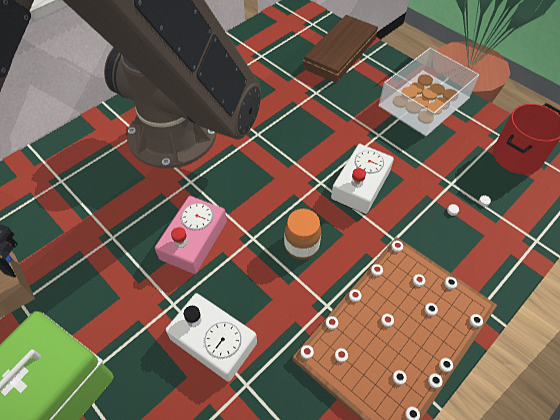

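View pics/side0.png

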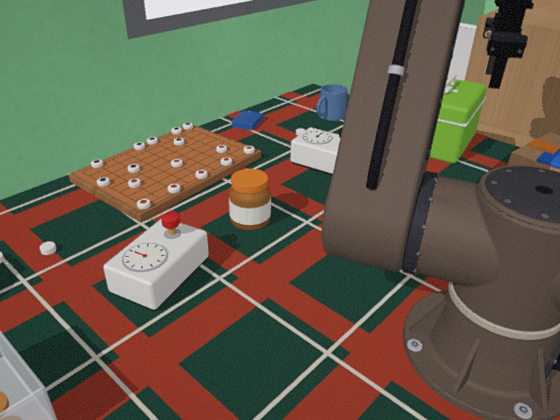

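The scene view shows the red knob on the white timer at about (359,175), the pink decoy's knob at (178,235), the black knob at (192,314) and the jar at (302,230). In the side view the red knob is at about (171,219). Next I'll measure it from both views.

```bash
cat > h.py <<'E'
import cv2, numpy as np
def KP(c):
    K=np.array([[c["fx"],0,c["cx"]],[0,c["fy"],c["cy"]],[0,0,1.]])
    R=cv2.Rodrigues(np.array(c["rvec"],float))[0]; return K,R,np.array(c["tvec"],float).reshape(3,1)
def cloud(c):
    K,R,t=KP(c); z=c["range_z"].astype(float); v,u=np.mgrid[:420,:560]
    p=np.stack([(u-c["cx"])/c["fx"]*z,(v-c["cy"])/c["fy"]*z,z],-1)
    return (p-t.ravel())@R
E
python3 - <<'E'
import pickle,cv2,numpy as np
from h import *
d=pickle.load(open("cams.pkl","rb"))
P=[];uv=[]
for n,(u,v) in dict(scene=(359,175),side=(171,219)).items():
    c=d[n];K,R,t=KP(c);C=cloud(c);im=c["image"].astype(int)
    m=(im[...,2]>110)&(im[...,1]<70)&(im[...,0]<70)&(C[...,2]>72)
    w=np.zeros_like(m);w[v-18:v+18,u-18:u+18]=1;m&=w
    ys,xs=np.nonzero(m);pts=C[m]
    print(n,m.sum(),"px bbox",xs.min(),xs.max(),ys.min(),ys.max(),"z",np.percentile(pts[:,2],[2,50,98]),"top mean",pts[pts[:,2]>np.percentile(pts[:,2],98)-4].mean(0),"xy range",pts.min(0),pts.max(0))
    uv.append(np.array([[(xs.min()+xs.max())/2],[(ys.min()+ys.max())/2]])); P.append(K@np.hstack([R,t]))
    # timer white case
    hsv=cv2.cvtColor(c["image"],cv2.COLOR_BGR2HSV)
    w=np.zeros_like(m);w[max(0,v-60):v+110,max(0,u-80):u+80]=1
    q=(w>0)&(C[...,2]>58)&(C[...,2]<70)&(hsv[...,1]<50)&(hsv[...,2]>130)
    X=cv2.triangulatePoints
    T=C[q][:,:2].astype(np.float32); print("case z",np.median(C[q][:,2]),cv2.minAreaRect(T))
X=cv2.triangulatePoints(P[0],P[1],uv[0],uv[1]);X=(X/X[3]).ravel();print("tri head",X)
# jar
c=d["scene"];C=cloud(c);h=cv2.cvtColor(c["image"],cv2.COLOR_BGR2HSV)
w=np.zeros(h.shape[:2],bool);w[200:265,275:330]=1
q=w&(C[...,2]>90);print("jar top",np.median(C[q],0),C[q].min(0),C[q].max(0))
E
```

```text
scene 143 px bbox 352 373 160 181 z [ 87.59595956 104.850263   108.5868391 ] top mean [506.51241812 185.35977854 118.10188325] xy range [ 480.61906987 -446.20048225   73.98770741] [ 878.94010755  267.0220581  1012.32529477]
case z 66.23124233248276 ((486.8153076171875, 247.0200653076172), (118.3262710571289, 561.0465698242188), 8.356314659118652)
side 262 px bbox 161 185 212 228 z [ 87.20783132 101.52665373 105.12657497] top mean [487.28717525 204.95937234 110.15968923] xy range [-106.51594236  182.85740725   84.18329215] [509.80285097 592.25319939 581.2734043 ]
case z 64.18538207724023 ((486.2913818359375, 238.43399047851562), (101.07717895507812, 161.04344177246094), 16.000938415527344)
tri head [495.47655343 202.86672682  99.38382532   1.        ]
jar top [505.10198245  -1.55010519 100.84951328] [ 465.34965507 -446.20048225   90.1810207 ] [ 878.94010755   37.81315309 1012.32529477]
```

The side view fits the case as 101x161 mm, centred at (486,238) with a yaw of about 16°. That predicts the knob at about (498,198), and triangulation gives (495,203,99). The head is round, so I can keep the current tool yaw. I'll move over it and refine with the wrist camera.

```bash
python3 -m pendant '[[[1,0.035,-0.03,-0.01,0],[1,0.075,-0.065,-0.03,0],[1,0.11,-0.1,-0.03,0],[1,0.15,-0.13,-0.03,0],[1,0.19,-0.165,-0.03,0],[1,0.225,-0.2,-0.03,0],[1,0.26,-0.23,-0.03,0],[1,0.3,-0.26,-0.03,0]]]'
```

```text
t: 0.9
eef_pos: [429.3, -195.1, 244.7]
tcp_rot: [3.142, 0.0, 0.461]
ft_force: [1.2, -1.6, 0.0]
opening: 1.001
```

```bash
python3 -m pendant '[[[1,0.03,-0.04,0,0],[1,0.06,-0.08,0,0],[1,0.09,-0.12,0,0],[1,0.12,-0.16,0,0],[1,0.15,-0.2,0,0],[1,0.18,-0.24,0,0],[1,0.21,-0.28,0,0],[1,0.235,-0.32,0,0]]]'
python3 - <<'E'
from cell import env
import cv2,numpy as np,pickle
from h import *
from scipy.spatial.transform import Rotation as Ro
s=env.state();c=env.read_camera("wrist");pickle.dump((s,c),open("w1.pkl","wb"))
cv2.imwrite("pics/w1.png",c["image"]);print(s["eef_pos"],s["tcp_rot"],c["tool_from_camera"])
# refined fixed views
d=pickle.load(open("cams.pkl","rb"));P=[];uv=[]
for n in ("scene","side"):
    q=d[n];K,R,t=KP(q);C=cloud(q);im=q["image"].astype(int)
    m=(im[...,2]>110)&(im[...,1]<70)&(im[...,0]<70)&(np.hypot(C[...,0]-497,C[...,1]-199)<22)&(C[...,2]>82)&(C[...,2]<112)
    ys,xs=np.nonzero(m);print(n,m.sum(),C[m].mean(0),C[m].min(0),C[m].max(0),"bbox",xs.min(),xs.max(),ys.min(),ys.max())
    P.append(K@np.hstack([R,t]));uv.append(np.array([[(xs.min()+xs.max())/2],[(ys.min()+ys.max())/2]]))
X=cv2.triangulatePoints(P[0],P[1],*uv);print((X/X[3]).ravel())
E
```

```text
t: 1.7
eef_pos: [497.1, 196.3, 244.4]
tcp_rot: [3.142, 0.0, 0.462]
ft_force: [0.4, -1.0, -0.8]
opening: 0.999
[497.08258063 196.33037405 244.41427971] [3.14152420e+00 1.38105758e-04 4.62085438e-01] [[-3.57879648e-04 -9.66334098e-01 -2.57290271e-01  7.09104104e+01]
 [ 9.99999930e-01 -3.74395956e-04  1.52044464e-05 -7.53684107e-01]
 [-1.11021012e-04 -2.57290248e-01  9.66334164e-01 -1.69340694e+02]
 [ 0.00000000e+00  0.00000000e+00  0.00000000e+00  1.00000000e+00]]
scene 137 [502.1524983 190.4418701 103.3205032] [486.03580135 177.88694141  89.93930917] [515.88115031 208.97745171 109.57819525] bbox 352 365 168 181
side 260 [492.46360035 201.53990105  99.07470144] [481.97511709 182.85740725  84.18329215] [509.80285097 213.58901725 105.76481408] bbox 161 179 212 228
[498.67039665 197.78624142  93.5528537    1.        ]
```

View pics/w1.png

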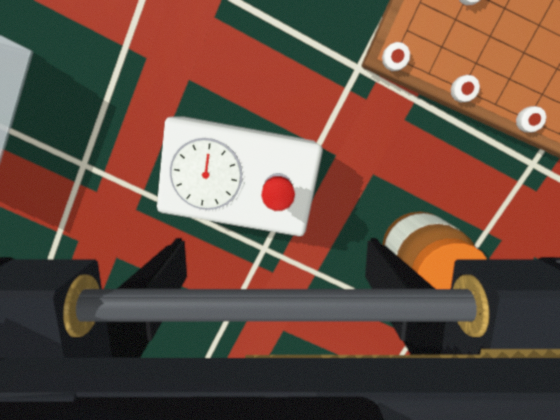

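The wrist view shows the red knob on the white timer at (278,193), between the fingers. The jar is off to the lower right at about (440,250), and the knob's position agrees with the triangulated (498.7,197.8,93.6). I'll descend partway and take a second wrist view for a check.

```bash
python3 -m pendant '[[[1,0.002,0,0.03,0],[1,0.002,0,0.06,0],[1,0.002,0,0.09,0],[1,0.002,0,0.1,0],[1,0.002,0,0.1,0],[1,0.002,0,0.1,0],[1,0.002,0,0.1,0],[1,0.002,0,0.1,0]]]'
python3 - <<'E'
from cell import env
import cv2,numpy as np,pickle
from scipy.spatial.transform import Rotation as Ro
s=env.state();c=env.read_camera("wrist");cv2.imwrite("pics/w2.png",c["image"]);print(s["eef_pos"])
P=[];uv=[]
for s,c in (pickle.load(open("w1.pkl","rb")),(s,c)):
    im=c["image"].astype(int);m=((im[...,2]>130)&(im[...,1]<45)&(im[...,0]<45)).astype(np.uint8)
    T=np.eye(4);T[:3,:3]=Ro.from_euler("xyz",s["tcp_rot"]).as_matrix();T[:3,3]=s["eef_pos"]
    W=T@np.array(c["tool_from_camera"]);K=np.array([[c["fx"],0,c["cx"]],[0,c["fy"],c["cy"]],[0,0,1.]])
    M=np.linalg.inv(W)[:3]
    n,l,st,ce=cv2.connectedComponentsWithStats(m)
    g=K@M@np.array([498.7,197.8,95,1]);g=g[:2]/g[2]
    ok=[i for i in range(1,n) if st[i,4]>200]; i=min(ok,key=lambda i:np.linalg.norm(ce[i]-g))
    x,y,w,h,a=st[i];print("pred px",g,"seen",ce[i],st[i])
    z=np.median(c["range_z"][l==i]);ct=ce[i]
    print("top pt",(W@np.array([(ct[0]-c["cx"])/c["fx"]*z,(ct[1]-c["cy"])/c["fy"]*z,z,1]))[:3])
    P.append(K@M);uv.append(ct.reshape(2,1))
X=cv2.triangulatePoints(P[0],P[1],*uv);print((X/X[3]).ravel())
E
```

```text
t: 2.55
eef_pos: [499.3, 195.0, 145.7]
tcp_rot: [3.141, -0.002, 0.462]
ft_force: [0.4, 0.8, -0.8]
opening: 1.003
[499.25686696 194.95778214 145.71606848]
pred px [275.91691055 192.68182973] seen [285.3183391  191.56747405] [269 177  25  30 289]
top pt [505.10025433 191.38434759 103.4768276 ]
pred px [272.67289113 226.09251997] seen [279.14963119 226.56902002] [253 203  46  47 949]
top pt [502.67964329 195.0600704  103.40258568]
[506.95361388 195.03788461 116.79828791   1.        ]
```

View pics/w2.png

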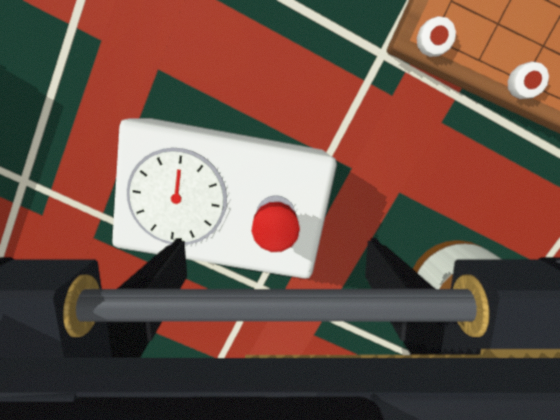

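The knob is now centred at (276,227) between the fingers. The prediction was (273,226), so the agreement is about 2 mm. The head top reads about 103.5–105, which fits the head sizes given. Descending to TCP z≈77.

```bash
python3 -m pendant '[[[1,0,0,0.03,0],[1,0,-0.001,0.06,0],[1,0,-0.001,0.068,0],[1,0,-0.001,0.068,0],[0.2,0,-0.001,0.068,0],[0.2,0,-0.001,0.068,0],[0.2,0,-0.001,0.068,0],[0.2,0,-0.001,0.068,0]]]'; python3 -m pendant '[[[0.2,0,0,0,0],[0.2,0,0,0,0],[0.2,0,0,0,0],[0.2,0,0,0,0],[0.2,0,0,0,0],[0.2,0,0,0,0],[0.2,0,0,0,0],[0.2,0,0,0,0]]]'
```

```text
t: 3.4
eef_pos: [498.6, 195.9, 77.3]
tcp_rot: [3.141, -0.001, 0.462]
ft_force: [-0.5, -0.3, 0.1]
opening: 0.722
t: 4.2
eef_pos: [498.6, 195.4, 76.7]
tcp_rot: [3.141, -0.0, 0.462]
ft_force: [1.5, -5.9, 0.9]
opening: 0.328
```

The jaws stopped at 31 mm, so they're on the head. Pulling straight up.

```bash
python3 -m pendant '[[[0,0,0,-0.005,0],[0,0,0,-0.01,0],[0,0,0,-0.015,0],[0,0,0,-0.02,0],[0,0,0,-0.025,0],[0,0,0,-0.025,0],[0,0,0,-0.025,0],[0,0,0,-0.025,0]]]'
python3 - <<'E'
from cell import env
import cv2
c=env.read_camera("side");cv2.imwrite("pics/s2.png",cv2.resize(c["image"][130:330,60:340],(800,571)));print(env.state()["ft_force"])
E
```

```text
t: 5.0
eef_pos: [498.4, 195.2, 101.3]
tcp_rot: [3.141, 0.001, 0.462]
ft_force: [2.8, -5.6, -4.0]
opening: 0.329
[ 2.7600143  -5.50777964 -4.50509576]
```

View pics/s2.png

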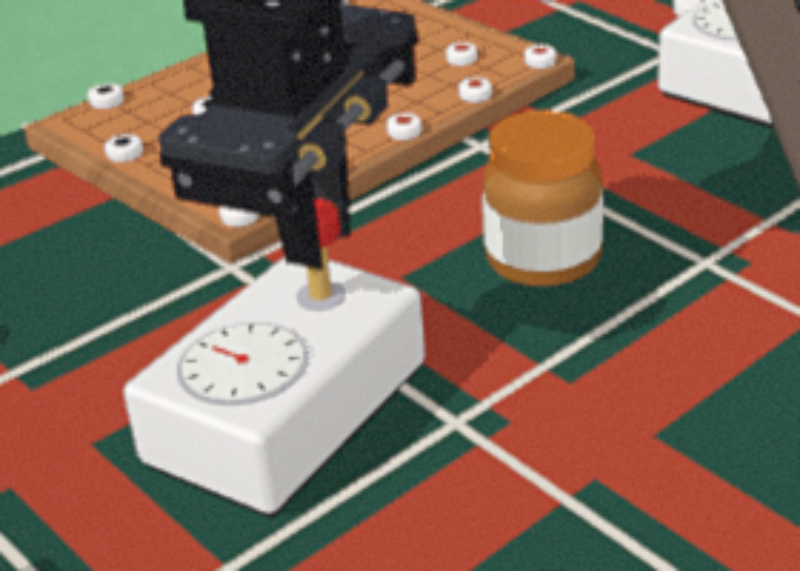

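The knob is visibly out, with a long brass shaft showing; the head is at about (327,222) in the crop, which is side pixel (174,208). I'll compare that with the projection for knob-out.

Run:
```python
import pickle,numpy as np
from h import *
d=pickle.load(open("cams.pkl","rb"));c=d["side"];K,R,t=KP(c)
for z in (65,85,95,105,89,109,119,129):
    p=K@(R@np.array([[498.7],[197.3],[z]])+t);p=(p/p[2]).ravel()[:2];print(z,p.round(1),"crop",((p-[60,130])*2.857).round(0))
```

```text
65 [172.1 233.3] crop [320. 295.]
85 [171. 224.] crop [317. 268.]
95 [170.4 219.2] crop [315. 255.]
105 [169.8 214.4] crop [314. 241.]
89 [170.8 222.1] crop [316. 263.]
109 [169.6 212.5] crop [313. 236.]
119 [169.  207.6] crop [311. 222.]
129 [168.4 202.7] crop [310. 208.]
```

The head is at z≈119, exactly the out position. Pushing it home, then releasing.

```bash
python3 -m pendant '[[[0,0,0,0.005,0],[0,0,0,0.01,0],[0,0,0,0.015,0],[0,0,0,0.02,0],[0,0,0,0.0255,0],[0,0,0,0.0255,0],[0,0,0,0.0255,0],[0,0,0,0.0255,0]]]'
```

```text
t: 5.85
eef_pos: [498.8, 195.3, 76.3]
tcp_rot: [3.141, -0.001, 0.462]
ft_force: [1.7, -5.5, 2.3]
opening: 0.326
```

```bash
python3 -m pendant '[[[1,0,0,0,0],[1,0,0,0,0],[1,0,0,0,0],[1,0,0,0,0],[1,0,0,0,0],[1,0,0,0,0],[1,0,0,0,0],[1,0,0,0,0]]]'; python3 -m pendant '[[[1,0,0,-0.02,0],[1,0,0,-0.05,0],[1,0,0,-0.08,0],[1,0,0,-0.1,0],[1,0,0,-0.1,0],[1,0,0,-0.1,0],[1,0,0,-0.1,0],[1,0,0,-0.1,0]]]'
python3 - <<'E'
from cell import env
import cv2
c=env.read_camera("side");cv2.imwrite("pics/s3.png",cv2.resize(c["image"][130:330,60:340],(800,571)));print(env.state()["ft_force"])
E
```

```text
t: 6.65
eef_pos: [498.4, 195.8, 76.1]
tcp_rot: [3.142, 0.0, 0.462]
ft_force: [-0.2, 1.0, -0.4]
opening: 0.946
t: 7.45
eef_pos: [498.0, 195.7, 175.1]
tcp_rot: [-3.141, 0.002, 0.462]
ft_force: [0.6, 0.1, -0.0]
opening: 0.997
[-0.78813186 -0.59948919 -0.59579374]
```

View pics/s3.png

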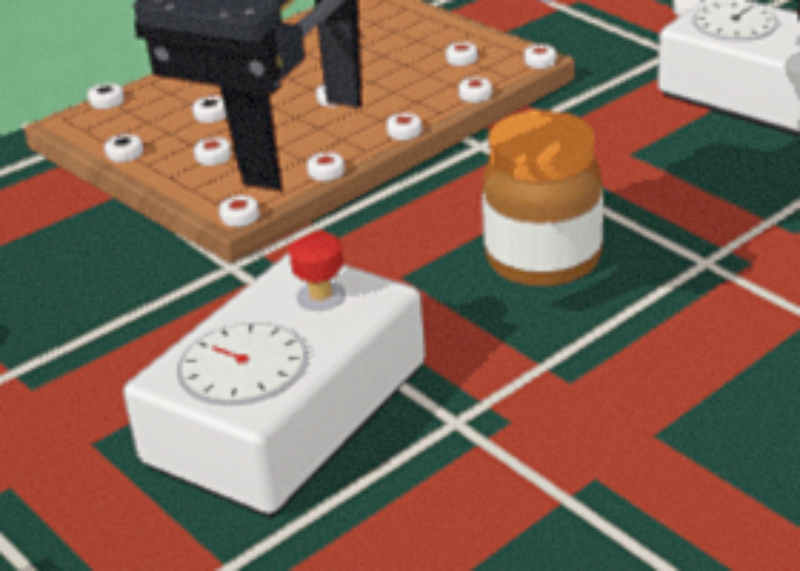

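The head is back at about (317,258) in the crop (projection for fully in: 255), with the short shaft showing and the gripper well clear. Handing in.

```bash
python3 -c "
from cell import env
print(env.job_done())"
```

```text
the job is handed in; nothing more can be done
None
```

I pulled the red knob out to its detent, pushed it fully home and let go, then handed the job in at about 7.5 s of the 29 s allowed. No verdict was reported.

- **Pulled out:** in the side view the head sat at z≈119 mm, which matches the 24 mm travel.
- **Pushed in:** after release the head's image position matched z≈95 mm, the fully-in position, to about 2 mm.
- **Clear of everything:** the gripper was open about 70 mm above the knob, with the wrist force near zero.
- **Black knob:** the arm never went near the black timer. I did not re-measure its knob afterwards.
- **Disagreement:** triangulating the head from the two wrist views gave a height of 117 mm, which can't be right because the two views lie almost on one line. I used the scene and side triangulation (93.6 mm) and the fit of the timer case instead; they agreed with each other to about 1 mm in x and y.

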